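# Hang a slotted strap hanger on a headed pin

### The job

Lift the orange slotted strap hanger out of the plywood rack, lay its long upper lip lightly on the red-headed pin of the timber stand, and slide it sideways along the pin, still resting on it, until the notch drops over the pin; leave it hanging plumb and still by its own weight. The pin's height has to be felt: be gentle, never push the hanger against the stand with more than about 20 N, and leave the plain steel plate and the jar where they are.

Things in the scene. Friction and masses are not known exactly. Their poses are not given: they have to be found in the camera images.
- strap: Orange slotted hanger, an upright steel plate 5 mm thick, 0.26 to 0.40 kg. Origin: middle of its bottom edge; x is the plate's normal, y its width, z up. In mm from the origin: lower body y -28 to 30, z 0 to 85; cross band y -50 to 40, z 106 to 127; grip tab on top y -15 to 15, z 127 to 192. Starts upright in either bay of the rack, bottom edge 10 mm above the table.
- strap_grip (a point): Centre of the orange hanger's grip tab, 174 mm above its bottom edge, with the hanger's axes. The tab is 30 mm wide, 5 mm thick: pinch it from above, across x.
- strap_lip (a point): Middle of the straight underside of the orange hanger's upper lip, hanger axes: at y=-28, z=95.5 mm of the hanger (78.5 mm below strap_grip). The lip spans y -50 to -6 and reaches 22 mm farther out than the lower body.
- strap_seat (a point): Where the pin's axis lies once hung: y=0, z=102 mm of the hanger, 72 mm below strap_grip; hanger axes. The slot is the gap z 85 to 95.5 under the lip, open towards the hanger's -y, closed by a wall at y=+6. At its inner end a notch, y -6 to +6, rises from the slot to z=106; there the 8 mm pin ends.
- blank_grip (a point): Centre of the grip tab of the plain steel-grey plate of like outline, with only a closed square hole and no slot open at the side. It stands in the rack's other bay and stays there. The point is 174 mm above its bottom edge.
- rack: Fixed plywood rack, 90 x 310 x 45 mm, origin at the middle of its underside, y along its length. Bays at y=+75 and -75 mm hold the plates upright, normals along the rack's x, in a groove 8 mm wide and 35 mm deep: pull straight up.
- stand: Fixed timber stand: foot 160 x 120 x 18 mm, post 45 x 60 mm, top at 181 mm. Origin at the underside, below the post's middle. A level headed pin points along its +x: black collar (radius 11 mm) x 43.5 to 72, bare steel groove 8 mm in diameter x 72 to 83 (the plate goes here), red head (radius 10 mm) x 83 to 88. The pin gives 1 mm per 6 N vertically, at most 2.5 mm; sideways it is stiff.
- pin_ref (a point): Middle of the pin's groove as drawn: x=77.5, y=0, z=150 mm of the stand, with its axes. True in x and y, but the pin's clamp is set by hand: its real height is anywhere up to 16 mm above or below this point. The head does not pass through the slot: bring the hanger in from the stand's +y side, square to the pin, moving to -y, open side of the slot first.
- jar_mid (a point): Middle of a squat amber jar with yellow cap, 56 mm across, 85 mm high; leave alone.
Mind the look-alikes: they are no part of the job. What is meant by the strap is not pink, and is the larger of those in its own colour.

How it is judged:
On the way, in this order (a step that is already met when the one before it is completed fails the run):
1. the orange hanger is lifted clear of the rack (height (world z) of strap_grip above 0.235 m and contact force between strap and rack below 0.05 N), for 0.1 s.
2. the hanger's upper lip rests lightly on the pin, the notch still to the side of it (contact force between strap and stand between 0.3 and 20 N and y of strap_seat in the frame of pin_ref between 0.008 and 0.054 m and x of strap_seat in the frame of pin_ref between -0.008 and 0.008 m), for 0.15 s.
At the end, for the whole second after the job is handed in: The orange hanger hangs released on the pin: its seat point within 7 mm along the pin, 5 mm sideways of the pin, its height within the pin's range (21 mm below to 19 mm above the drawn pin point), plumb within 0.12 rad, square to the pin within 0.3 rad, its weight on the stand (over 1.2 N), at rest (x of strap_seat in the frame of pin_ref between -0.007 and 0.007 m and y of strap_seat in the frame of pin_ref between -0.005 and 0.005 m and z of strap_seat in the frame of pin_ref between -0.021 and 0.019 m and contact force between strap and stand above 1.2 N and angle between strap_seat's own z axis and vertical below 0.12 rad and angle between the x axis of strap_seat and the x axis of pin_ref, either way round below 0.3 rad and linear speed of strap below 0.02 m/s and angular speed of strap below 0.2 rad/s and contact force between strap and the fingers below 0.05 N); the robot touches nothing.
It fails at once if the hanger and the stand press on each other with more than 20 N (contact force between strap and stand above 20 N).
It fails at once if the plain steel plate is moved more than 20 mm (distance of blank_grip from where it was at the start of the episode above 0.02 m).
It fails at once if the jar is moved more than 30 mm (distance of jar_mid from where it was at the start of the episode above 0.03 m).
It also fails if it takes over 58 s, if anything falls off the work surface, if the arm or the gripper's body presses on something with over 40 N, if the wrist force passes 120 N, or if a joint passes its speed limit or range.

### The arm

A 7-joint arm with a two-finger parallel gripper is mounted at the origin on the work surface. World frame = base frame: x ahead of the robot, y to its left, z up, the work surface at z = 0. Lengths are in m, angles in rad, forces in N, time in s.
With the tool pointing down it reaches from about 0.425 to 0.925 m from the base axis. Payload 6.8 kg.
Tool frame: the origin (TCP) lies between the finger pads; the fingertips stand 17 mm ahead of it and the grasp point (between the pads) lies 2 mm behind it; z points along the fingers, x is the direction in which the jaws open and shut, and the axes are right-handed (so a half turn about z gives the same grasp; the last joint's range is limited). The gripper opens to 85 mm and grips with 20 to 120 N. Pads are 22 mm wide; open, the fingers measure 114 mm over their backs; the gripper's body (76 mm by 85 mm) begins 54 mm behind the grasp point. The pads swing forward as they close: fully open they stand 13 mm farther back than shut.
Start: joints at [-1.412, 0.477, 0.022, 1.555, -0.011, 1.109, -0.083], TCP at [0.178, 0.651, 0.248] pointing down, gripper open.
Joint ranges: [-2.96, 2.96], [-0.34, 2.1], [-1.41, 1.46], [0.24, 2.44], [-1.37, 4.51], [0.17, 1.92], [-2.96, 2.96]. Speed limits (rad/s): [2.39, 2.39, 3.14, 3.14, 3.14, 3.14, 3.14].

### API

Orientations are given as a unit quaternion [w, x, y, z].
In Python, from station import readout, read_camera, get_calibration, bot, models gives the robot as it stands.
- The arm moves only by the tool carry_out, never from a script. Its argument "deltas" is a list of rows, each a list of 2 entries, a list of its own where there are three numbers: the shift along the tool's x, y, z in cm, then the turn about the tool's z in degrees. A call has 1 to 10 rows; each row is the pose to reach, as a shift and turn from the pose measured when the call began, along the tool's axes at that moment; what a row does not reach only later rows make up. A row lasts 1/8 s, in which the tool goes at most 62.5 mm and 10.7 degrees, less where a joint would pass 70% of its speed; a pose out of reach is approached as far as the arm can. A call with a gripper value outside its range is refused whole. "hand" is the opening, from 0 (shut) to 1 (fully open), set as the call begins (left out, the last holds). The fingers move at their own pace and stop on an object; "newtons" is the grip in N (left out, the last holds). Time passes only in rows, so rows that repeat a pose let the fingers close. It gives the time, the measured TCP pose, the force and the opening at its end, in the units of the state.
- readout.get_obs(): the state, without advancing time (a new reading comes with each control period).
- read_camera(name): name is "side" or "top"; returns the picture (400x640x3 uint8, red, green, blue); there is no depth.
- get_calibration(name): a dict with "fov_y" (degrees; the focal length in pixels is half the picture's height over the tangent of half this angle, whatever the lens; pixels are square), "cx", "cy" (the principal point, pixels), "D" ([k1, k2, p1, p2, k3] as OpenCV has them; the pictures are not rectified), "world_from_camera" (4x4, takes a point from camera to world coordinates). Camera axes: x right, y down, z forward; pixel columns grow to the right and rows downward; lengths in m; the calibration is good to about 2 mm. A picture is of the moment at which its call begins. get_calibration takes no time and is no camera call.
- bot.hand_in(): hands the job in, once; it reports no verdict.
Trained networks look in the newest picture that a camera, given by its name, has taken for a name from the list of things; names that differ only in an ending like _2 or _b are one class to them, and where a whole thing is asked for, a point or a joint stands for the part that bears it (a point fixed in the world has none). Each returns a list of dicts, best first, with "score" (0 to 1); they miss things now and then, are a little off and sometimes report something else, mostly with a low value. They report only what shows in the picture. A call takes as long as a camera call. They do not tell look-alikes from the thing itself.
- models.spot_in(query, camera): "centre" ([row, column] in pixels, amid what is visible of it).
The state is a dict: "t": time; "q": joint angles; "joint_vel": joint speeds; "joint_torque": joint torques, N m; "eef_pos": TCP position; "tool_rot": TCP orientation; "contact_force": force on the tool from outside, world axes, zero at the start; "torque": the same for the moment, N m; "gripper_width": opening from 0.0 (shut) to 1.0 (fully open).
Only numpy, scipy, OpenCV 4.12 (cv2) and the standard library are available. Lean on these libraries where they do the work, as an engineer would, in place of code of your own. Each camera call takes 0.05 s, during which the arm holds its last target. There are 200 camera calls.

## Working session

There is one attempt and no reset: what is moved stays moved. The work goes in short steps, Python scripts to look and compute and a tool call to move; the robot and the scene stay as the last step left them, time stands still between calls to the robot, and variables do not carry over. Pictures are saved under pics/ and viewed, about 8 in all and at most 12, crops included, and the job is handed in when it is done.

Besides the shell and the picture viewer there is one more tool, called after "Emit:" in YAML: its name, and indented under it one key for each argument. carry_out: Moves the arm, as the interface text tells. Its arguments: {"type":"object","properties":{"deltas":{"type":"array"},"hand":{"type":"number"},"newtons":{"type":"number"}},"required":["deltas"]}

```bash
mkdir -p pics
python3 - <<'E'
from station import readout, read_camera, get_calibration, models
import cv2,numpy as np
ims=[]
for c in("side","top"):
    im=read_camera(c); cv2.imwrite(f"pics/{c}0.png",im[:,:,::-1]); 
    k=get_calibration(c); print(c,k["fov_y"],k["cx"],k["cy"],k["D"]); print(np.round(k["world_from_camera"],3))
    for n in("strap","strap_grip","blank_grip","rack","stand","pin_ref","jar_mid"):
        print(n,[(np.round(d["centre"]),round(d["score"],2)) for d in models.spot_in(n,c)[:4]])
o=readout.get_obs();print({k:np.round(v,3) for k,v in o.items()})
E
```

```text
side 56.36921462000518 319.6440441447692 189.28648057272216 [-0.08405313  0.          0.          0.          0.        ]
[[ 0.951 -0.163  0.262  0.238]
 [-0.309 -0.515  0.8   -0.681]
 [ 0.005 -0.842 -0.54   0.655]
 [ 0.     0.     0.     1.   ]]
strap [(array([203., 275.]), 0.87), (array([149., 227.]), 0.53), (array([152., 336.]), 0.48)]
strap_grip [(array([202., 272.]), 0.9), (array([149., 224.]), 0.83)]
blank_grip [(array([191., 333.]), 0.53)]
rack [(array([214., 335.]), 0.66)]
stand [(array([314., 353.]), 0.93)]
pin_ref [(array([314., 353.]), 0.65)]
jar_mid [(array([232., 412.]), 0.6)]
top 54.42143812636682 320.03272636736136 205.7163037698713 [0.00740323 0.         0.         0.         0.        ]
[[-0.019 -0.995  0.096  0.425]
 [-1.     0.021  0.015  0.098]
 [-0.017 -0.096 -0.995  1.045]
 [ 0.     0.     0.     1.   ]]
strap [(array([305., 163.]), 0.66), (array([177., 265.]), 0.63)]
strap_grip [(array([305., 165.]), 0.82), (array([179., 268.]), 0.77)]
blank_grip [(array([196., 324.]), 0.56)]
rack [(array([197., 299.]), 0.87)]
stand [(array([226., 454.]), 0.96)]
pin_ref [(array([225., 454.]), 0.8), (array([177., 265.]), 0.41)]
jar_mid [(array([137., 382.]), 0.6)]
{'t': np.float64(0.8), 'q': array([-1.412,  0.477,  0.022,  1.555, -0.012,  1.109, -0.083]), 'joint_vel': array([-0.001,  0.001, -0.001, -0.   ,  0.001, -0.   , -0.   ]), 'joint_torque': array([-0.0000e+00, -5.9626e+01,  1.6060e+00, -2.8153e+01,  1.3000e-02,
        2.0000e-03,  0.0000e+00]), 'eef_pos': array([0.178, 0.651, 0.248]), 'tool_rot': array([-0.   ,  0.795,  0.607, -0.   ]), 'contact_force': array([ 0.275, -0.415, -0.428]), 'torque': array([ 0.004, -0.012,  0.023]), 'gripper_width': np.float64(1.002)}
```

View pics/side0.png

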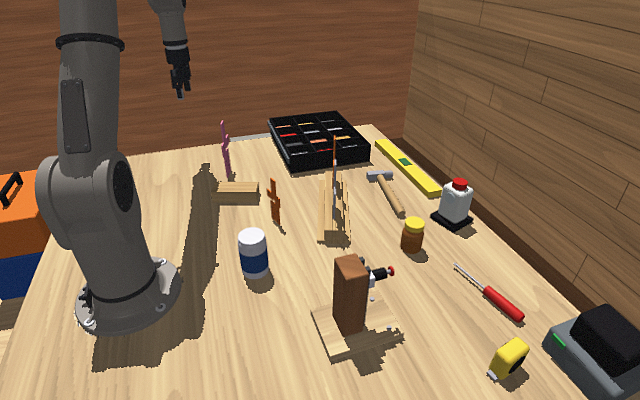

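View pics/top0.png

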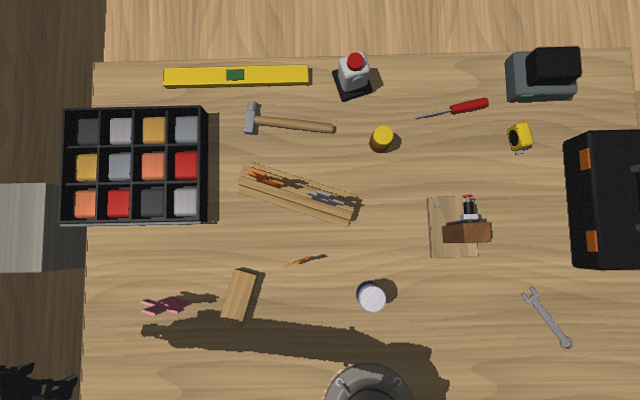

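Candidates for the strap are the orange plate in the rack (top 177,265), a smaller free-standing orange one (top 261,305; side 203,275) and a pink one (top 305,163; side 149,227). By the description the rack one is right: larger, orange and in a bay. I'll check it in a crop.

Run:
```python
import cv2,numpy as np
t=cv2.imread("pics/top0.png");s=cv2.imread("pics/side0.png")
f=lambda im,r,c,h,w,k:cv2.resize(im[r:r+h,c:c+w],(w*k,h*k),interpolation=cv2.INTER_CUBIC)
a=f(t,155,230,75,140,5) # 700x375
b=f(t,185,420,80,80,5)  #400
a=cv2.copyMakeBorder(a,0,0,0,100,0)
row=np.zeros((225,800,3),np.uint8)
cv2.imwrite("pics/c1.png",np.vstack([cv2.resize(a,(800,375)),np.hstack([f(t,185,420,56,80,4),f(s,130,310,56,50,4), f(s,250,330,56,70,4)])]))
```

```text
(no output)
```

View pics/c1.png

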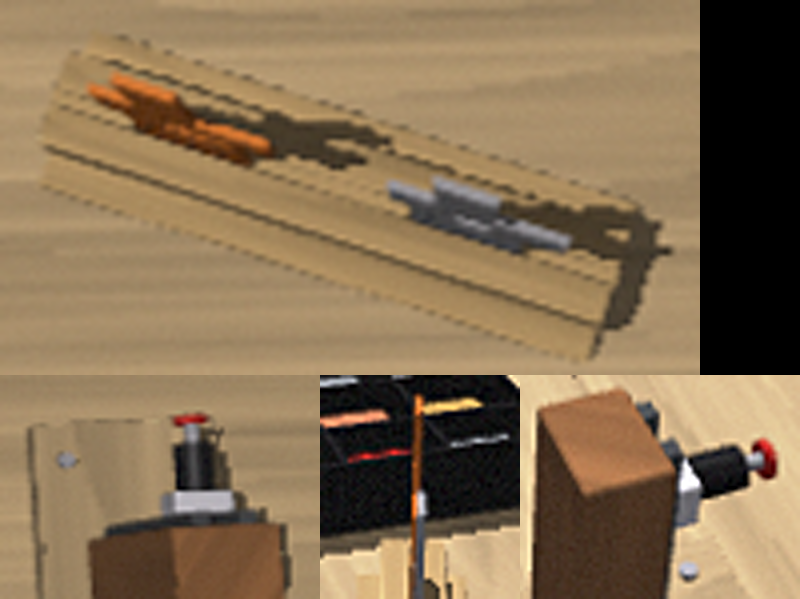

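The crop confirms it: the orange plate is in the left bay (tab about 253–266 col, 171–175 row in the top view), and the grey plate is in the right bay. Next I'll work out the positions.

```bash
cat > h.py <<'E'
from station import readout, read_camera, get_calibration, models
import cv2,numpy as np
def ray(c,u,v):
    k=get_calibration(c);f=200/np.tan(np.radians(k["fov_y"]/2))
    K=np.array([[f,0,k["cx"]],[0,f,k["cy"]],[0,0,1.]])
    p=cv2.undistortPoints(np.array([[[u,v]]],float),K,np.array(k["D"]))[0,0]
    T=np.array(k["world_from_camera"]);d=T[:3,:3]@[p[0],p[1],1];return T[:3,3],d/np.linalg.norm(d)
def onz(c,u,v,z):
    o,d=ray(c,u,v);return o+d*(z-o[2])/d[2]
def tri(a,b):
    (o,d),(p,e)=ray("top",*a),ray("side",*b)
    s=np.linalg.lstsq(np.c_[d,-e],p-o,rcond=None)[0]
    A,B=o+s[0]*d,p+s[1]*e;return (A+B)/2,np.linalg.norm(A-B)
def proj(c,P):
    k=get_calibration(c);f=200/np.tan(np.radians(k["fov_y"]/2));T=np.linalg.inv(k["world_from_camera"])
    K=np.array([[f,0,k["cx"]],[0,f,k["cy"]],[0,0,1.]])
    return cv2.projectPoints(np.atleast_2d(P).astype(float),cv2.Rodrigues(T[:3,:3])[0],T[:3,3],K,np.array(k["D"]))[0][:,0]
E
python3 - <<'E'
from h import *
np.set_printoptions(precision=4,suppress=True)
sc=700/800 # first row was stretched 1.0 (800 wide incl border)
c=lambda x,y:(230+x/5,155+y/5)
def seg(n,a,b,z):
    A,B=onz("top",*a,z),onz("top",*b,z);d=B-A;print(n,A[:2],B[:2],"len",np.linalg.norm(d),"ang",np.degrees(np.arctan2(-d[0],d[1]*-1)) , "mid",(A+B)[:2]/2)
seg("tab",c(112,78),c(184,101),.200)
seg("band",c(90,90),c(270,150),.135)
seg("rackback",c(100,35),c(660,215),.045)
seg("rackfront",c(42,185),c(590,358),.0)
seg("blanktab",c(432,183),c(500,205),.2); seg("blankband",c(388,187),c(570,243),.135)
s=lambda x,y:(420+x/4,185+(y-375)/4)
seg("postfront",s(90,540),s(282,523),.181)
seg("footback",s(30,430),s(170,420),.018)
head=tri(s(190,419),(330+(763-520)/4,250+(458-375)/4));print("head",head)
print("tab top",tri(c(148,88),(334.5,135.5)))
a=onz("top",*s(190,419),head[0][2]);b=onz("top",*s(196,485),head[0][2]);print("pin",a,b)
E
```

```text
tab [0.5874 0.2586] [0.5764 0.2268] len 0.03364764180495628 ang 19.05336359453016 mid [0.5819 0.2427]
band [0.5944 0.2815] [0.5637 0.1961] len 0.0907421928041514 ang 19.74667005906362 mid [0.579  0.2388]
rackback [0.6402 0.2943] [0.5392 0.0043] len 0.307155256305677 ang 19.20926682916894 mid [0.5897 0.1493]
rackfront [0.5678 0.3349] [0.4679 0.0398] len 0.31156374423504934 ang 18.700499482033447 mid [0.5179 0.1874]
blanktab [0.5376 0.1181] [0.5273 0.0886] len 0.03133547670856948 ang 19.26769993140985 mid [0.5324 0.1033]
blankband [0.5449 0.1405] [0.5165 0.0553] len 0.08975731168835695 ang 18.416714188651174 mid [0.5307 0.0979]
postfront [ 0.4571 -0.1585] [ 0.4644 -0.264 ] len 0.1057650028377772 ang -3.957522505463481 mid [ 0.4607 -0.2112]
footback [ 0.5366 -0.171 ] [ 0.5413 -0.2632] len 0.09228851108084828 ang -2.9163265782465904 mid [ 0.5389 -0.2171]
head (array([ 0.5288, -0.233 ,  0.1378]), np.float64(0.001710645386746062))
tab top (array([0.5825, 0.2411, 0.2076]), np.float64(0.0027494049983416173))
pin [ 0.528  -0.2326  0.1378] [ 0.4894 -0.234   0.1378]
```

Emit:
carry_out:
  deltas:
    - [[0,0,-5],0]
    - [[-28.8,49.6,-6],94]
    - [[-28.8,49.6,-6],94]
    - [[-28.8,49.6,-6],94]
    - [[-28.8,49.6,-6],94]
    - [[-28.8,49.6,-6],94]
    - [[-28.8,49.6,-6],94]
    - [[-28.8,49.6,-6],94]
    - [[-28.8,49.6,-6],94]
    - [[-28.8,49.6,-6],94]
  hand: 1
  newtons: 60

```text
t: 2.05
eef_pos: [0.5738, 0.2492, 0.3085]
tool_rot: [-0.0, 0.985, -0.17, 0.0]
contact_force: [0.7, 0.1, -0.5]
gripper_width: 1.003
```

Emit:
carry_out:
  deltas:
    - [[0.9,0.4,0],0]
    - [[0.9,0.4,0],0]
    - [[0.9,0.4,0],0]

```text
t: 2.42
eef_pos: [0.5798, 0.2445, 0.3083]
tool_rot: [-0.001, 0.986, -0.168, -0.0]
contact_force: [-0.5, 0.2, 0.7]
gripper_width: 1.0
```

Run:
```python
from h import *
o=readout.get_obs();print(o["t"],o["eef_pos"],o["tool_rot"])
t=read_camera("top")[:,:,::-1];s=read_camera("side")[:,:,::-1]
f=lambda im,r,c,h,w,k:cv2.resize(im[r:r+h,c:c+w],(w*k,h*k),interpolation=cv2.INTER_CUBIC)
cv2.imwrite("pics/c2.png",np.vstack([np.hstack([f(t,145,225,60,80,5),f(s,60,290,60,80,5)]),np.hstack([f(t,185,430,50,66,6),f(s,120,290,75,101,4)[:300]])]))
print(proj("top",o["eef_pos"]),proj("side",o["eef_pos"]))
```

```text
2.425 [0.57976448 0.24449892 0.30828056] [-7.69946641e-04  9.85779406e-01 -1.68042376e-01 -3.59402436e-04]
[[249.05652215 163.90370131]] [[333.56285209 101.52427507]]
```

View pics/c2.png

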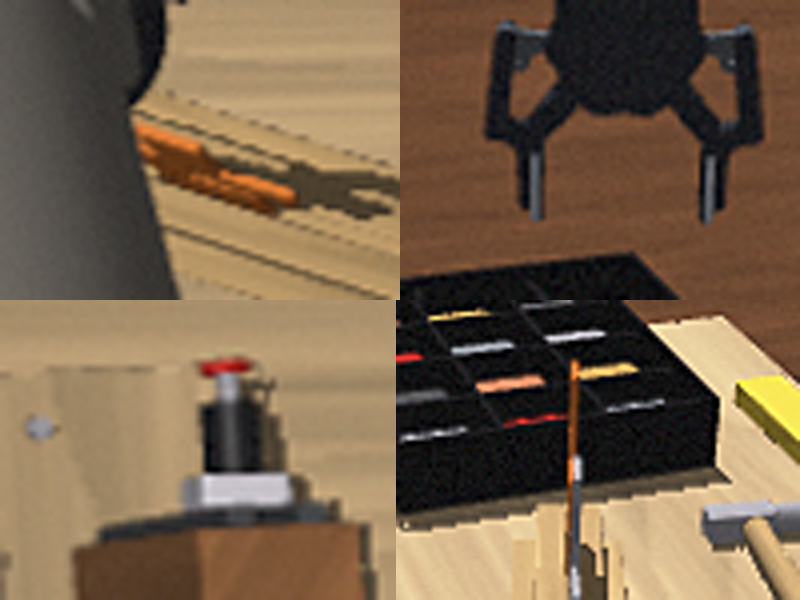

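The jaws are centred on the tab in the side view (column 334.3 against 334.5), so I'll descend.

Emit:
carry_out:
  deltas:
    - [[0,0.1,5],0]
    - [[0,0.1,10],0]
    - [[0,0.1,12.8],0]
    - [[0,0.1,12.8],0]
    - [[0,0.1,12.8],0]

```text
t: 3.15
eef_pos: [0.58, 0.2446, 0.1819]
tool_rot: [-0.001, 0.986, -0.168, 0.001]
contact_force: [0.2, -0.7, -0.3]
gripper_width: 1.004
```

Emit:
carry_out:
  deltas:
    - [[0,0,0],0]
    - [[0,0,0],0]
    - [[0,0,0],0]
    - [[0,0,0],0]
    - [[0,0,0],0]
    - [[0,0,0],0]
  hand: 0
  newtons: 60

```text
t: 3.9
eef_pos: [0.5809, 0.2442, 0.1821]
tool_rot: [-0.001, 0.986, -0.168, 0.001]
contact_force: [3.2, -1.8, -0.5]
gripper_width: 0.05
```

Emit:
carry_out:
  deltas:
    - [[0,0,-1.5],0]
    - [[0,0,-4],0]
    - [[0,0,-7],0]
    - [[0,0,-10],0]
    - [[0,0,-13],0]
    - [[0,0,-14],0]
    - [[0,0,-14],0]
    - [[0,0,-14],0]
    - [[0,0,-14],0]
    - [[0,0,-14],0]

```text
t: 5.15
eef_pos: [0.5801, 0.2438, 0.3213]
tool_rot: [-0.001, 0.986, -0.168, 0.001]
contact_force: [0.1, 0.9, -3.4]
gripper_width: 0.049
```

Run:
```python
from h import *
o=readout.get_obs();print(o["t"],o["eef_pos"],o["tool_rot"],o["contact_force"],o["torque"])
t=read_camera("top")[:,:,::-1];s=read_camera("side")[:,:,::-1]
f=lambda im,r,c,h,w,k:cv2.resize(im[r:r+h,c:c+w],(w*k,h*k),interpolation=cv2.INTER_CUBIC)
cv2.imwrite("pics/c3.png",np.hstack([f(t,140,225,75,80,5),f(s,70,300,75,80,5)]))
```

```text
5.15 [0.58013047 0.24380181 0.32132819] [-9.84426795e-04  9.85842172e-01 -1.67670347e-01  9.46941879e-04] [ 0.07683269  0.93295295 -3.39102813] [0.00188724 0.00348368 0.0477903 ]
```

View pics/c3.png

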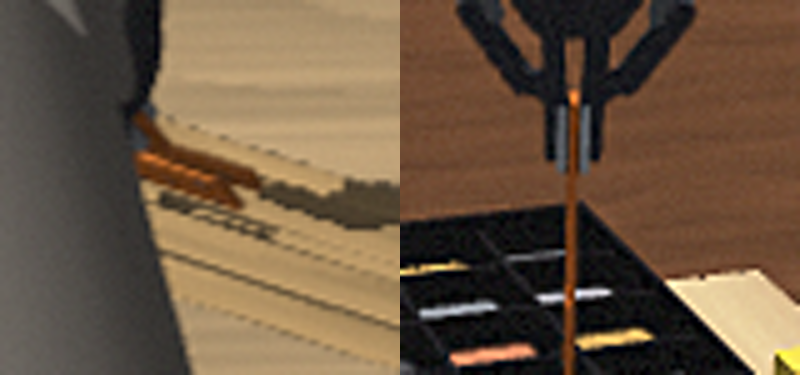

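The orange strap is held upright and clear of the rack. I'll carry it high over the grey plate to the stand's +y side.

Emit:
carry_out:
  deltas:
    - [[0,0,-5],0]
    - [[0,0,-8],0]
    - [[1,5,-8],-3]
    - [[2,10,-8],-6]
    - [[3,16,-8],-10]
    - [[4,22,-8],-14]
    - [[5,28,-8],-18]
    - [[6,34,-7],-22]
    - [[6.8,38.7,-6],-22]
    - [[6.8,38.7,-6],-22]

```text
t: 6.5
eef_pos: [0.5142, -0.1492, 0.3805]
tool_rot: [-0.0, 1.0, 0.019, 0.001]
contact_force: [-0.5, 0.0, -3.3]
gripper_width: 0.055
```

Emit:
carry_out:
  deltas:
    - [[0,0,3],0]
    - [[0,0,6],0]
    - [[0,0,9],0]
    - [[0,0,10],0]
    - [[0,0,10],0]
    - [[0,0,10],0]

```text
t: 7.25
eef_pos: [0.5153, -0.1492, 0.2818]
tool_rot: [-0.0, 1.0, 0.019, 0.002]
contact_force: [0.1, 0.7, -3.3]
gripper_width: 0.049
```

Run:
```python
from h import *
o=readout.get_obs();print(o["t"],o["eef_pos"],o["tool_rot"],o["contact_force"],o["torque"])
t=read_camera("top")[:,:,::-1];s=read_camera("side")[:,:,::-1]
f=lambda im,r,c,h,w,k:cv2.resize(im[r:r+h,c:c+w],(w*k,h*k),interpolation=cv2.INTER_CUBIC)
cv2.imwrite("pics/c4.png",np.vstack([f(t,170,390,55,130,6),f(s,210,310,40,130,6)]))
cv2.imwrite("pics/t4.png",t);cv2.imwrite("pics/s4.png",s)
```

```text
7.25 [ 0.51528547 -0.14922427  0.28180772] [-2.40029568e-04  9.99815643e-01  1.90855458e-02  2.08911988e-03] [ 0.09788359  0.70669481 -3.2765906 ] [-0.0653637  -0.01381699  0.04826407]
```

View pics/s4.png

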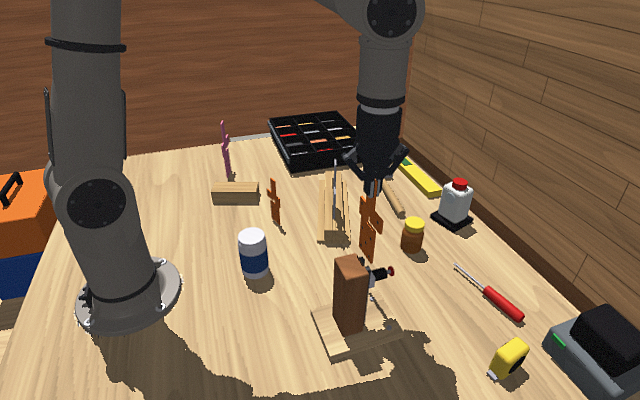

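Run:
```python
from h import *
o=readout.get_obs();p=o["eef_pos"];a=0.038
X=np.array([np.cos(a),np.sin(a),0]);Y=np.array([-np.sin(a),np.cos(a),0])
ol=np.array([[-28,0],[30,0],[30,85],[6,106],[40,106],[40,127],[15,127],[15,192],[-15,192],[-15,127],[-50,127],[-50,95.5],[-6,95.5],[-6,85],[-28,85]])/1000
W=lambda q:p+[0,0,.002]+np.outer(q[:,0],Y)+np.outer(q[:,1]-.174,[0,0,1])
out=[]
for c,(r,q,h,w,k) in(("side",(170,340,98,66,6)),("top",(170,395,98,66,6))):
    im=cv2.imread(f"pics/{c[0]}4.png");g=cv2.resize(im[r:r+h,q:q+w],(w*k,h*k),interpolation=cv2.INTER_CUBIC)
    for x,y in (proj(c,W(ol))-[q,r]+.5)*k: cv2.circle(g,(int(x),int(y)),2,(255,255,0),-1)
    out.append(g)
cv2.imwrite("pics/c5.png",np.hstack(out))
print(proj("side",W(ol)).round(1).tolist())
```

```text
[[371.1, 263.6], [359.2, 246.1], [361.9, 215.0], [367.8, 213.3], [360.4, 204.1], [361.1, 195.6], [366.6, 202.2], [369.1, 173.7], [376.4, 181.6], [373.5, 210.5], [382.2, 221.1], [380.5, 234.3], [370.1, 220.9], [369.7, 225.1], [374.7, 231.7]]
```

View pics/c5.png

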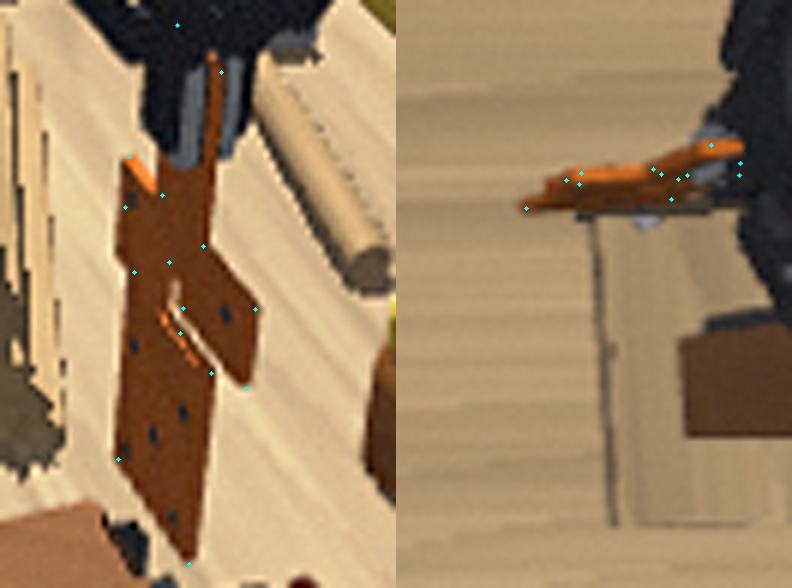

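The overlay matches the held strap to about 1 px. The slot opens towards −y as wanted. Next I'll fit the stand and pin to the corner pixels I've read.

Run:
```python
from h import *
from scipy.optimize import least_squares
S=lambda x,y:[330+(x-520+.5)/4-.5,250+(y-375+.5)/4-.5]
T=lambda x,y:[430+(x+.5)/6-.5,185+(y-300+.5)/6-.5]
side=[((-.0225,.03,.181),S(537,408)),((.0225,.03,.181),S(628,390)),((.0225,-.03,.181),S(672,467)),((-.0225,-.03,.181),S(585,495))]
top=[((.0225,-.03,.181),T(360,523)),((.0225,.03,.181),T(203,528))]
pt=[((.0855,0,0),T(224,367)),((.0435,0,0),T(231,472))]; ps=[((.088,0,0),S(766,458))]
def res(v):
    x,y,a,h=v;R=np.array([[np.cos(a),-np.sin(a),0],[np.sin(a),np.cos(a),0],[0,0,1]])
    r=[]
    for c,L,z in(("side",side,0),("top",top,0),("top",pt,h),("side",ps,h)):
        for q,m in L: r.append(proj(c,R@(np.array(q)+[0,0,z])+[x,y,0])[0]-m)
    return np.ravel(r)
s=least_squares(res,[.443,-.236,.04,.14]);v=s.x
print(v,np.degrees(v[2]));print(s.fun.reshape(-1,2).round(2).tolist())
print("pin_ref",v[0]+.0775*np.cos(v[2]),v[1]+.0775*np.sin(v[2]))
a=v[2];R=np.array([[np.cos(a),-np.sin(a),0],[np.sin(a),np.cos(a),0],[0,0,1]])
out=[]
th=np.linspace(0,2*np.pi,24,endpoint=False)
for c,(r,q,h,w,k) in(("side",(245,330,80,66,6)),("top",(185,430,80,66,6))):
    im=cv2.imread(f"pics/{c}0.png");g=cv2.resize(im[r:r+h,q:q+w],(w*k,h*k),interpolation=cv2.INTER_CUBIC)
    def dr(P,col):
        for x,y in (proj(c,(R@np.array(P).T).T+[v[0],v[1],0])-[q,r]+.5)*k: cv2.circle(g,(int(x),int(y)),1,col,-1)
    for X,rad,col in((.088,.01,(255,255,0)),(.083,.01,(0,255,0)),(.072,.011,(255,0,255)),(.0435,.011,(255,255,255))):
        dr([[X,rad*np.cos(t),v[3]+rad*np.sin(t)] for t in th],col)
    dr([p for p,_ in side],(255,0,0)); out.append(g)
cv2.imwrite("pics/c6.png",np.hstack(out))
```

```text
[ 0.44326774 -0.23490895  0.02954761  0.13663802] 1.6929533518333273
[[-1.0, -0.93], [-1.38, -1.96], [1.65, 0.62], [-0.28, 0.02], [0.97, -0.79], [-0.22, -0.28], [0.27, 0.01], [0.65, 0.42], [0.07, 0.36]]
pin_ref 0.5207339154473307 -0.23261933858380957
```

View pics/c6.png

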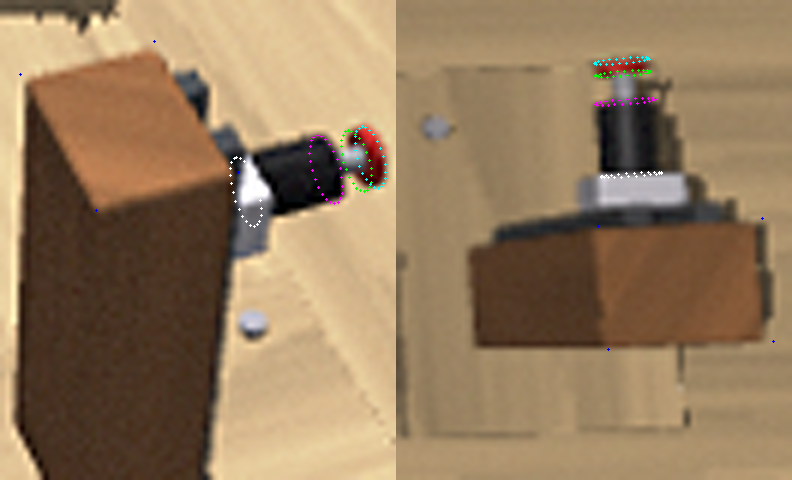

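Emit:
carry_out:
  deltas:
    - [[0.2,2,0],0]
    - [[0.2,4.1,0],0]
    - [[0.2,4.1,1],0]
    - [[0.2,4.1,3],0]
    - [[0.2,4.1,4.5],0]
    - [[0.2,4.1,5.2],0]
    - [[0.2,4.1,5.2],0]
    - [[0.2,4.1,5.2],0]

```text
t: 8.35
eef_pos: [0.5193, -0.1902, 0.2302]
tool_rot: [-0.0, 1.0, 0.019, 0.003]
contact_force: [0.4, -0.1, -4.1]
gripper_width: 0.053
```

Run:
```python
from h import *
o=readout.get_obs();print(o["t"],o["eef_pos"],o["tool_rot"],o["contact_force"],o["torque"])
t=read_camera("top")[:,:,::-1];s=read_camera("side")[:,:,::-1]
f=lambda im,r,c,h,w,k:cv2.resize(im[r:r+h,c:c+w],(w*k,h*k),interpolation=cv2.INTER_CUBIC)
cv2.imwrite("pics/c7.png",np.hstack([f(t,170,430,75,55,7),f(s,220,345,75,55,7)]))
```

```text
8.35 [ 0.51931147 -0.19022527  0.23024274] [-2.24328949e-04  9.99815310e-01  1.90448834e-02  2.56686103e-03] [ 0.36059575 -0.12294189 -4.12803748] [ 0.00069816 -0.02618196 -0.02345748]
```

View pics/c7.png

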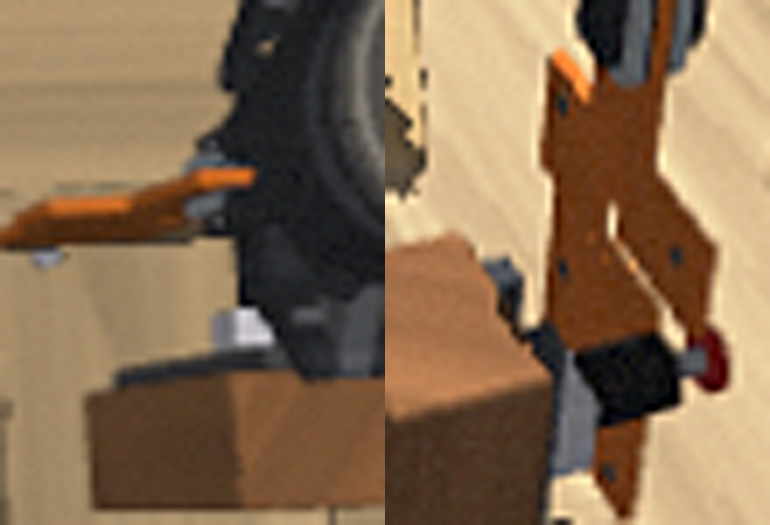

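Run:
```python
from h import *
o=readout.get_obs();p=o["eef_pos"];a=2*0.019
Y=np.array([-np.sin(a),np.cos(a),0]);W=lambda y,z:p+[0,0,.002]+y*Y+np.array([0,0,z-.174])
T=lambda q:(q-[430,170]+.5)*7
S=lambda q:(q-[345,220]+.5)*7+[385,0]
for n,y,z in(("band top +y",.040,.127),("band top 15",.015,.127),("bottom +y",.03,0),("tab top+",.015,.192),("tip top",-.05,.127),("tip bot",-.05,.0955),("bot -y",-.028,0)):
    print(n,"top",T(proj("top",W(y,z))[0]).round(),"side",S(proj("side",W(y,z))[0]).round())
pr=np.array([.5207,-.2326,.1366])
for x in(-.0055,0,.0055,.0105): print(x,"top",T(proj("top",pr+[x,0,0])[0]).round(),"side",S(proj("side",pr+[x,0,0])[0]).round())
```

```text
band top +y top [ 59. 205.] side [559.  53.]
band top 15 top [139. 200.] side [599. 106.]
bottom +y top [-13. 243.] side [541. 391.]
tab top+ top [209. 175.] side [620. -83.]
tip top top [346. 188.] side [712. 254.]
tip bot top [308. 200.] side [699. 341.]
bot -y top [148. 234.] side [627. 524.]
-0.0055 top [267. 224.] side [660. 373.]
0 top [266. 208.] side [678. 368.]
0.0055 top [265. 191.] side [696. 364.]
0.0105 top [264. 176.] side [712. 359.]
```

Emit:
carry_out:
  deltas:
    - [[0.1,0,0.5],0]
    - [[0.1,0,0.9],0]
    - [[0.1,0,1.0],0]
    - [[0.1,0,1.0],0]

```text
t: 8.95
eef_pos: [0.5202, -0.1902, 0.2201]
tool_rot: [-0.0, 1.0, 0.019, 0.002]
contact_force: [-0.5, 0.3, -3.4]
gripper_width: 0.052
```

Emit:
carry_out:
  deltas:
    - [[0,0,0.1],0]
    - [[0,0,0.1],0]
    - [[0,0,0.1],0]

```text
t: 9.32
eef_pos: [0.5203, -0.1902, 0.2192]
tool_rot: [-0.0, 1.0, 0.019, 0.003]
contact_force: [-1.5, 0.1, -2.9]
gripper_width: 0.051
```

Emit:
carry_out:
  deltas:
    - [[0,0,0.1],0]
    - [[0,0,0.1],0]
    - [[0,0,0.1],0]

```text
t: 9.7
eef_pos: [0.5204, -0.1903, 0.2184]
tool_rot: [-0.0, 1.0, 0.019, 0.003]
contact_force: [-1.9, 0.6, -1.6]
gripper_width: 0.051
```

Emit:
carry_out:
  deltas:
    - [[-0.1,0,0.05],0]
    - [[-0.1,0,0.05],0]
    - [[-0.1,0,0.05],0]

```text
t: 10.07
eef_pos: [0.5199, -0.1903, 0.2181]
tool_rot: [-0.0, 1.0, 0.019, 0.003]
contact_force: [1.3, 1.4, 0.1]
gripper_width: 0.051
```

Run:
```python
from h import *
o=readout.get_obs();print(o["t"],o["eef_pos"],o["contact_force"].round(2),o["torque"].round(3))
t=read_camera("top")[:,:,::-1];s=read_camera("side")[:,:,::-1]
o=readout.get_obs();print(o["t"],o["eef_pos"],o["contact_force"].round(2),o["torque"].round(3))
f=lambda im,r,c,h,w,k:cv2.resize(im[r:r+h,c:c+w],(w*k,h*k),interpolation=cv2.INTER_CUBIC)
cv2.imwrite("pics/c8.png",f(s,235,355,50,60,10))
```

```text
10.075 [ 0.51990804 -0.1902514   0.21811982] [1.33 1.36 0.14] [ 0.064 -0.389  0.057]
10.175 [ 0.51986999 -0.1902668   0.21809434] [2.19 0.78 0.2 ] [ 0.046 -0.419  0.128]
```

View pics/c8.png

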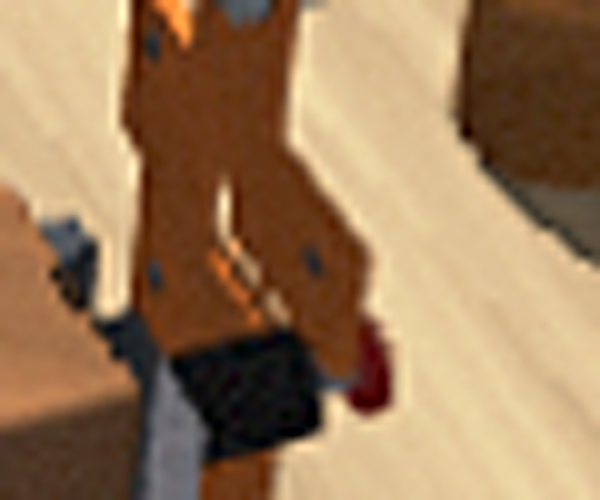

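The lip tip lies over the bare groove, between collar and head, and the load is about 3.5 N. Now I'll slide, keeping it resting on the pin.

Emit:
carry_out:
  deltas:
    - [[0,0.4,0],0]
    - [[0,0.8,0],0]
    - [[0,1.2,0],0]
    - [[0,1.5,0],0]
    - [[0,1.5,0],0]

```text
t: 10.8
eef_pos: [0.5202, -0.2061, 0.2181]
tool_rot: [0.0, 1.0, 0.019, 0.003]
contact_force: [-0.0, 1.2, 0.1]
gripper_width: 0.052
```

Emit:
carry_out:
  deltas:
    - [[0,0.4,0],0]
    - [[0,0.8,0],0]
    - [[0,1.2,0],0]
    - [[0,1.5,0],0]
    - [[0,1.5,0],0]

```text
t: 11.42
eef_pos: [0.5207, -0.2219, 0.2181]
tool_rot: [0.001, 1.0, 0.018, 0.003]
contact_force: [0.1, 1.2, 1.0]
gripper_width: 0.053
```

Emit:
carry_out:
  deltas:
    - [[0,0.3,0],0]
    - [[0,0.6,0],0]
    - [[0,0.8,0],0]
    - [[0,0.8,0],0]

```text
t: 11.92
eef_pos: [0.5206, -0.2308, 0.2179]
tool_rot: [0.001, 1.0, 0.018, 0.003]
contact_force: [0.3, -0.8, -3.5]
gripper_width: 0.05
```

Emit:
carry_out:
  deltas:
    - [[0,0.15,0],0]
    - [[0,0.2,0],0]
    - [[0,0.2,0],0]

```text
t: 12.3
eef_pos: [0.5205, -0.2328, 0.2178]
tool_rot: [0.001, 1.0, 0.018, 0.003]
contact_force: [-0.3, 0.3, -3.7]
gripper_width: 0.052
```

The load vanished at y≈−0.231, so the pin is under the notch. I'll lower gently.

Emit:
carry_out:
  deltas:
    - [[0,0,0.2],0]
    - [[0,0,0.4],0]
    - [[0,0,0.6],0]
    - [[0,0,0.7],0]
    - [[0,0,0.7],0]

```text
t: 12.92
eef_pos: [0.5205, -0.2327, 0.2107]
tool_rot: [0.001, 1.0, 0.018, 0.003]
contact_force: [-0.1, -0.0, -3.4]
gripper_width: 0.051
```

Emit:
carry_out:
  deltas:
    - [[0,0,0.1],0]
    - [[0,0,0.2],0]
    - [[0,0,0.25],0]
    - [[0,0,0.25],0]

```text
t: 13.42
eef_pos: [0.5206, -0.2328, 0.2083]
tool_rot: [0.001, 1.0, 0.018, 0.003]
contact_force: [-0.6, 0.9, -2.5]
gripper_width: 0.053
```

Emit:
carry_out:
  deltas:
    - [[0,0,0.05],0]
    - [[0,0,0.1],0]
    - [[0,0,0.1],0]

```text
t: 13.8
eef_pos: [0.5207, -0.2328, 0.2075]
tool_rot: [0.001, 1.0, 0.018, 0.003]
contact_force: [-0.5, 1.1, 0.1]
gripper_width: 0.047
```

Emit:
carry_out:
  deltas:
    - [[0,0,0],0]
    - [[0,0,0],0]
    - [[0,0,0],0]
    - [[0,0,0],0]
    - [[0,0,0],0]
  hand: 0.4

```text
t: 14.42
eef_pos: [0.5207, -0.2328, 0.2075]
tool_rot: [0.001, 1.0, 0.018, 0.003]
contact_force: [0.0, 0.1, -0.2]
gripper_width: 0.4
```

Emit:
carry_out:
  deltas:
    - [[0,0,-2],0]
    - [[0,0,-5],0]
    - [[0,0,-9],0]
    - [[0,0,-13],0]
    - [[0,0,-15],0]
    - [[0,0,-15],0]
    - [[0,0,-15],0]
    - [[0,0,-15],0]
    - [[0,0,-15],0]
    - [[0,0,-15],0]

```text
t: 15.68
eef_pos: [0.5197, -0.2325, 0.3571]
tool_rot: [0.001, 1.0, 0.018, 0.003]
contact_force: [0.9, 0.8, -0.8]
gripper_width: 0.401
```

Run:
```python
from h import *
o=readout.get_obs();print(o["t"],o["eef_pos"],o["contact_force"].round(2))
s0=read_camera("side")
for _ in range(10): s=read_camera("side")
print("motion",np.abs(s.astype(int)-s0)[150:300,320:420].max())
f=lambda im,r,c,h,w,k:cv2.resize(im[r:r+h,c:c+w],(w*k,h*k),interpolation=cv2.INTER_CUBIC)
cv2.imwrite("pics/c9.png",f(s[:,:,::-1],185,335,100,80,6))
```

```text
15.675 [ 0.51972618 -0.23245583  0.35710176] [ 0.86  0.85 -0.85]
motion 115
```

View pics/c9.png

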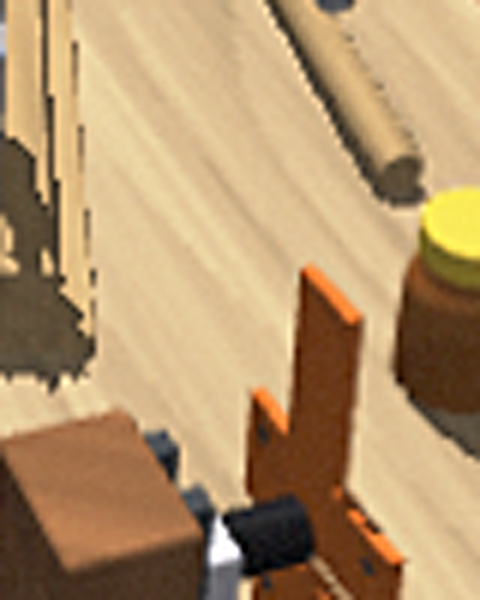

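It's hanging released on the pin. I'll let any swing die out and check for stillness.

Emit:
carry_out:
  deltas:
    - [[0,0,0],0]
    - [[0,0,0],0]
    - [[0,0,0],0]
    - [[0,0,0],0]
    - [[0,0,0],0]
    - [[0,0,0],0]
    - [[0,0,0],0]
    - [[0,0,0],0]
    - [[0,0,0],0]
    - [[0,0,0],0]

```text
t: 17.48
eef_pos: [0.5199, -0.2325, 0.3575]
tool_rot: [0.001, 1.0, 0.018, 0.003]
contact_force: [0.9, -0.1, 1.0]
gripper_width: 0.401
```

Emit:
carry_out:
  deltas:
    - [[0,0,0],0]
    - [[0,0,0],0]
    - [[0,0,0],0]
    - [[0,0,0],0]
    - [[0,0,0],0]
    - [[0,0,0],0]
    - [[0,0,0],0]
    - [[0,0,0],0]
    - [[0,0,0],0]
    - [[0,0,0],0]

```text
t: 18.73
eef_pos: [0.5198, -0.2325, 0.3575]
tool_rot: [0.001, 1.0, 0.018, 0.003]
contact_force: [1.1, 0.2, 0.2]
gripper_width: 0.398
```

Run:
```python
from h import *
ms=[];cs=[]
for i in range(24):
    s=read_camera("side").astype(int)[225:320,360:410]
    m=(s[:,:,0]>s[:,:,2]*2.2)&(s[:,:,0]>50)&(s[:,:,1]<s[:,:,0]*.6); r,c=np.nonzero(m); cs.append((r[r<30].mean(),c[r<30].mean())); ms.append(s)
print(readout.get_obs()["t"],np.round(cs,2)[::3].tolist(),"std",np.std(cs,0))
print("mean abs diff first-last",np.abs(ms[0]-ms[-1]).mean(), np.abs(ms[0]-ms[10]).mean())
s=read_camera("side")[:,:,::-1]
g=cv2.resize(s[215:315,335:435],(600,600),interpolation=cv2.INTER_CUBIC)
a=.034;Y=np.array([-np.sin(a),np.cos(a),0]);ol=np.array([[-28,0],[30,0],[40,127],[15,127],[15,192],[-15,192],[-15,127],[-50,127],[-50,95.5]])/1e3
P=np.array([.5206,-.2326,.2095])+np.outer(ol[:,0],Y)+np.outer(ol[:,1]-.174,[0,0,1])
for x,y in (proj("side",P)-[335,215]+.5)*6: cv2.circle(g,(int(x),int(y)),2,(255,255,0),-1)
cv2.imwrite("pics/c10.png",g)
```

```text
19.925 [[18.36, 31.14], [18.3, 31.37], [18.48, 30.67], [18.4, 31.45], [18.35, 31.47], [18.57, 30.93], [18.38, 31.44], [18.36, 31.25]] std [0.11843871 0.19949502]
mean abs diff first-last 2.4027368421052633 2.409894736842105
```

View pics/c10.png

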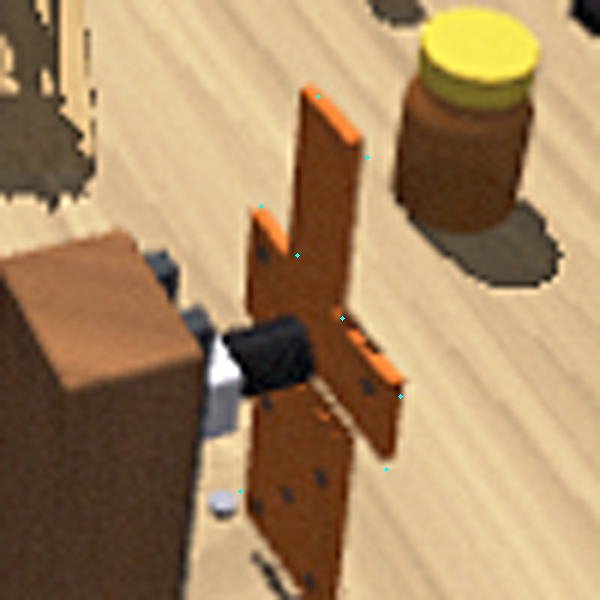

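```bash
python3 -c "
from station import bot,readout
print(bot.hand_in(), readout.get_obs()['t'])"
```

```text
the job is handed in; nothing more can be done
the job is handed in; nothing more can be done
```

The orange strap now hangs released on the pin, and I handed the job in at about t = 20 s; no verdict was reported.

- **Rack and carry:** I lifted it straight up out of the left bay and carried it high over the plain steel plate.
- **Feeling the pin:** The lip met the pin with the hand at a height that puts the pin's centre at about z = 0.138 m, roughly 12 mm below the drawn point. The extra load read about 2–4.5 N during contact and the slide.
- **Slide and seating:** The load vanished at y ≈ −0.231 m as the pin came under the notch. I then lowered it until its full weight, about 3.5 N, was on the pin, opened the jaws and raised the hand clear.

**Last checks:**
- **Position and tilt:** The final picture shows the hanger on the bare groove between collar and head. It sits within about 2–3 mm of the predicted outline, and I judge its tilt to be about 0.04 rad.
- **Stillness:** The first check, right after raising the hand, showed a large pixel change (115). After about 2.5 s more waiting, 24 frames showed no drift, only a scatter of about 0.2 px.
- **Other objects:** The jar looks untouched in the last picture. I did not measure the jar or the steel plate again.
- **Disagreement:** The stand's post corners fitted my model poorly, up to 2.4 px off. The pin itself fitted to about 1 px, so I relied on the pin.

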